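# Sort rub rail clips through the tip chute into the carousel bin

### The arm

A 6-joint arm with a two-finger parallel gripper is mounted at the origin on the work surface. World frame = base frame: x ahead of the robot, y to its left, z up, the work surface at z = 0. Lengths are in m, angles in rad, forces in N, time in s.
With the tool pointing down it reaches from about 0.35 to 0.875 m from the base axis. Payload 15.5 kg.
Tool frame: the origin (TCP) lies at the very end of the fingers, on their centre line; the grasp point (between the pads) lies arm.hold_point_z behind it (arm.hold_point_z is the distance from the TCP to the grasp point, in m); z points along the fingers, y is the line along which they close (so a half turn about z gives the same grasp; the last joint's range is limited). The gripper opens to 85 mm and grips with 20 to 120 N. Pads are 22 mm wide; open, the fingers measure 114 mm over their backs; the gripper's body (76 mm by 85 mm) begins 54 mm behind the grasp point. The pads swing forward as they close: fully open they stand 13 mm farther back than shut.
Start: joints at [1.194, 0.494, 1.345, -0, 1.302, -0.096], TCP at [0.174, 0.6, 0.231] pointing down, gripper open.
Joint ranges: [-2.91, 2.91], [-0.82, 2.16], [0.22, 2.67], [-1.22, 4.37], [0.12, 2.79], [-3.08, 3.08]. Speed limits (rad/s): [1.89, 1.89, 2.57, 3.01, 3.01, 3.01].

### API

Orientations are given as a rotation vector (axis times angle).
In Python, from cell import arm, viewer gives the robot as it stands.
- The arm moves only by the shell command python3 -m inch 'ROWS' [OPENING] [FORCE]. ROWS is JSON, a list of rows, each an object of numbers: "dx", "dy", "dz": the shift along the tool's x, y, z in cm; "roll": the turn about the tool's z in degrees. A call has 1 to 12 rows; each row shifts and turns the commanded pose from where the row before left it, along the tool's axes as they then stand; what a row does not reach is not made up. A row lasts 1/10 s, in which the tool goes at most 50 mm and 8.59 degrees, less where a joint would pass 70% of its speed; a pose out of reach is approached as far as the arm can. A call with a gripper value outside its range is refused whole. OPENING is the opening, from 0 (shut) to 1 (fully open), set as the call begins (- or left out, the last holds). The fingers move at their own pace and stop on an object; FORCE is the grip in N (left out, the last holds). Time passes only in rows, so rows that do not move let the fingers close. It gives the time, the measured TCP pose, the force, the opening and the grip force at its end, in the units of the state.
- arm.get_obs(): the state, without advancing time (a new reading comes with each control period).
- viewer.camera(name): name is "side" or "top" or "wrist"; returns (picture, depth): 384x512x3 uint8, red, green, blue; 384x512 float32, m along the optical axis (not along the pixel's ray), 0 where there is no reading.
- viewer.camera_info(name): a dict with "intrinsics" (3x3 intrinsics, pixels), "rvec" (rotation vector, rad) and "tvec" (3), from world to camera coordinates, as OpenCV has them; the wrist camera has in their place "tool_from_camera" (4x4, takes a point from camera to tool coordinates, whose origin is the TCP and whose axes are the flange's). Camera axes: x right, y down, z forward; pixel columns grow to the right and rows downward; lengths in m; the calibration is good to about 2 mm. The wrist camera is an equidistant fisheye: a pixel r from the principal point sees the ray r / f radians off the axis. A picture is of the moment at which its call begins: read the wrist's pose just before it. camera_info takes no time and is no camera call.
- arm.close_job(): hands the job in; it is judged then, once.
The state is a dict: "time": time; "joint_pos": joint angles; "dq": joint speeds; "joint_torque": joint torques, N m; "tcp_pos": TCP position; "eef_rot": TCP orientation; "force": force on the tool from outside, world axes, zero at the start; "moment": the same for the moment, N m; "width": opening from 0.0 (shut) to 1.0 (fully open); "grip_force": force on a finger pad.
Only numpy, scipy, OpenCV 4.12 (cv2) and the standard library are available. Lean on these libraries where they do the work, as an engineer would, in place of code of your own. Each camera call takes 0.05 s, during which the arm holds its last target. There are 200 camera calls.

### The job

Put the two rub rail clips away in the carousel compartment that already holds a clip of the same kind. First turn the carousel by its centre handle until that compartment is squarely under the chute, then lay the stray clip from the table into the tip pan with the clip already there, and lift the pan's handle so that both slide down the chute into the compartment. Finally press the pan back down level and let go; leave the parts in the other compartments and everything else on the table where they are.

Things in the scene. Friction and masses are not known exactly. Their poses are not given: they have to be found in the camera images.
- clip_stray: U-shaped plated rub rail clip (shallow channel), 46 mm long along its x, 24 mm wide along its y, 15 mm tall, open side up, side walls and floor 4 mm thick, about 70 g; origin under its centre. The stray clip, lying flat on the table top (z = 0)
- clip_pan: U-shaped plated rub rail clip (shallow channel), 46 mm long along its x, 24 mm wide along its y, 15 mm tall, open side up, side walls and floor 4 mm thick, about 70 g; origin under its centre. This one already lies in the tip pan, in the half next to the hinge (its origin 28 to 38 mm from the hinge, roughly across the pan)
- sample_clip: U-shaped plated rub rail clip (shallow channel), 46 mm long along its x, 24 mm wide along its y, 15 mm tall, open side up, side walls and floor 4 mm thick, about 70 g; origin under its centre. This one already lies in one of the four carousel compartments and marks the right compartment
- sample_pin: a flanged steel stop pin standing in one carousel compartment: flange 34 mm across, stem 18 mm across, 36 mm tall; origin under its centre. Stays there
- sample_washer: a square plate washer 40 x 40 x 8 mm with a 14 mm hole, lying in one carousel compartment; origin under its centre. Stays there
- sample_block: a small stepped steel block 34 x 34 x 22 mm in one carousel compartment; origin under its centre. Stays there
- carousel: round grey steel carousel bin, 280 mm across, turns either way about its vertical z axis, stays where left (friction 0.08 N m). Origin on the axis, 20 mm above the table, under its 6 mm floor disc. 3 mm divider walls along its x and y axes and a rim wall make four equal quarter compartments; wall tops 76 mm above the table
- carousel_handle (a point): middle of the carousel's centre handle, on the axis, 133 mm above the table: a black bar 66 mm long along the carousel's x, 14 mm thick along its y, 34 mm tall (116 to 150 mm above the table), on a neck 24 mm across; the hub below is 56 mm across, its top 98 mm above the table
- bay_a (a point): point on the carousel's floor, in the middle of the compartment at its +x +y quarter, 90 mm from the axis; turns with the carousel
- bay_b (a point): point on the carousel's floor, in the middle of the compartment at its -x +y quarter, 90 mm from the axis; turns with the carousel
- bay_c (a point): point on the carousel's floor, in the middle of the compartment at its -x -y quarter, 90 mm from the axis; turns with the carousel
- bay_d (a point): point on the carousel's floor, in the middle of the compartment at its +x -y quarter, 90 mm from the axis; turns with the carousel
- chute_mouth (a point): middle of the chute's lower lip, 86 mm above the table and 90 mm from the carousel axis, where the parts drop off; its y axis points level and outward, away from the carousel axis, up the chute. The fixed aluminium chute is 98 mm wide outside, slopes at 55 degrees, with side walls 38 mm high, and leads from the pan's hinge down to here
- pan (a joint): tilt of the steel tip pan about its hinge at the chute's top: 0 = down, level; grows as its handle end is lifted, up to 1.2 rad. It stays where it is left; lifting the handle takes about 5 N, pressing it back down about 2 N. Clips slide off at 0.45 to 0.7 rad
- pan_floor (a point): centre of the tip pan's floor (upper face), 173 mm above the table with the pan down; moves with the pan. x along the hinge, y from the hinge towards the handle, z up from the floor. The floor is 140 mm long along y and 80 mm wide inside; side walls stand 25 mm above it, the handle-end wall 18 mm; the hinge end is open towards the chute
- pan_hinge (a point): middle of the pan's hinge axis, which is this point's x axis; 70 mm from pan_floor; y points from hinge to handle
- pan_handle (a point): middle of the pan's handle, a round black bar 12 mm in diameter parallel to the hinge axis, 70 mm clear length between its two arms, 185 mm from the hinge along the pan's y and 12 mm above the hinge in the pan's frame, 39 mm clear of the pan's end wall
- stake_pocket: bystander: dark cast stake pocket, an open-topped box 85 x 65 x 80 mm with a 105 mm wide flange on one side; origin under its centre
- magnet_angle: bystander: green magnetic welding angle standing upright, 90 mm long, 16 mm thick, 80 mm tall; origin under the middle of its long edge
- copper_bar: bystander: dented copper backing bar lying flat, 150 x 38 x 12 mm, long along its x; origin under its centre
- big_nut: bystander: round steel weld boss (a disc), 44 mm across, 19 mm tall; origin under its centre
- wrench: bystander: wrench 190 mm long lying flat; origin at its underside
Things that resemble listed ones, but are neither listed nor needed, are in the scene too. What is shaped like the sample_clip but black or green is not meant.

How it is judged:
By the outcome, as a careful person would: the job done as asked, in the order asked, and still so for the second after the job is handed in, with the robot touching nothing.
It also fails if it takes over 72 s, if anything falls off the work surface, if the arm or the gripper's body presses on something with over 40 N, if the wrist force passes 120 N, or if a joint passes its speed limit or range.

## Working session

There is one attempt and no reset: what is moved stays moved. The work goes in short steps, Python scripts to look and compute and a shell command to move; the robot and the scene stay as the last step left them, time stands still between calls to the robot, and variables do not carry over. Pictures are saved under pics/ and viewed, at most 10 in all, crops included, and the job is handed in when it is done.

```bash
mkdir -p pics; ls
python3 - <<'E'
from cell import arm, viewer
import cv2,numpy as np
print(arm.get_obs(), arm.hold_point_z)
for n in ["side","top","wrist"]:
    p,d=viewer.camera(n); cv2.imwrite(f"pics/{n}0.png",cv2.resize(p[:,:,::-1],(800,600),interpolation=cv2.INTER_CUBIC)); np.savez(f"pics/{n}0.npz",p=p,d=d)
    print(n,viewer.camera_info(n))
E
```

```text
pics
{'time': 0.0, 'joint_pos': array([ 1.19347236e+00,  4.94202788e-01,  1.34613423e+00,  2.48640863e-05,
        1.30248141e+00, -9.54757695e-02]), 'dq': array([-0.00095366, -0.00024606,  0.00108856, -0.0015699 ,  0.00194236,
        0.00037849]), 'joint_torque': array([-3.08954168e-04, -8.82175756e+01, -3.83872354e+01, -7.63890489e-05,
        1.02038906e-02,  3.28970238e-06]), 'tcp_pos': array([0.17367531, 0.6000151 , 0.23068701]), 'eef_rot': array([-4.41228775e-01, -3.11013955e+00,  1.86287959e-03]), 'force': array([-0.54031881,  0.14402452,  0.29599078]), 'moment': array([-0.0456358 , -0.00602552, -0.00822555]), 'grip_force': 0.0, 'width': 1.0033304240669538} 0.0187
side {'intrinsics': array([[414.76007657,   0.        , 259.22904964],
       [  0.        , 414.76007657, 193.46164983],
       [  0.        ,   0.        ,   1.        ]]), 'rvec': array([ 2.35232377, -0.2079294 ,  0.09632651]), 'tvec': array([-0.47928843,  0.13547504,  1.46196486])}
top {'intrinsics': array([[426.91740803,   0.        , 252.59976172],
       [  0.        , 426.91740803, 191.19335634],
       [  0.        ,   0.        ,   1.        ]]), 'rvec': array([ 2.13719296, -2.14713678,  0.2041467 ]), 'tvec': array([-0.03086042,  0.53016994,  1.41586794])}
wrist {'intrinsics': array([[297.31863964,   0.        , 256.15649852],
       [  0.        , 297.31863964, 192.67327706],
       [  0.        ,   0.        ,   1.        ]]), 'tool_from_camera': array([[-4.73728488e-04, -9.49497955e-01, -3.13772863e-01,
         8.10491686e-02],
       [ 9.99999592e-01, -2.08267972e-04, -8.79547958e-04,
         1.50715187e-04],
       [ 7.69780149e-04, -3.13773152e-01,  9.49497665e-01,
        -1.43573430e-01],
       [ 0.00000000e+00,  0.00000000e+00,  0.00000000e+00,
         1.00000000e+00]])}
```

View pics/top0.png

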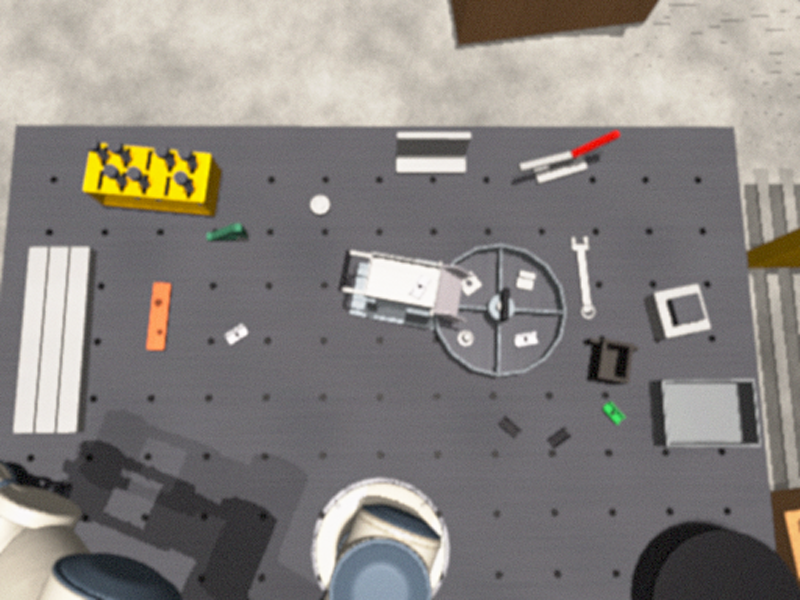

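View pics/side0.png

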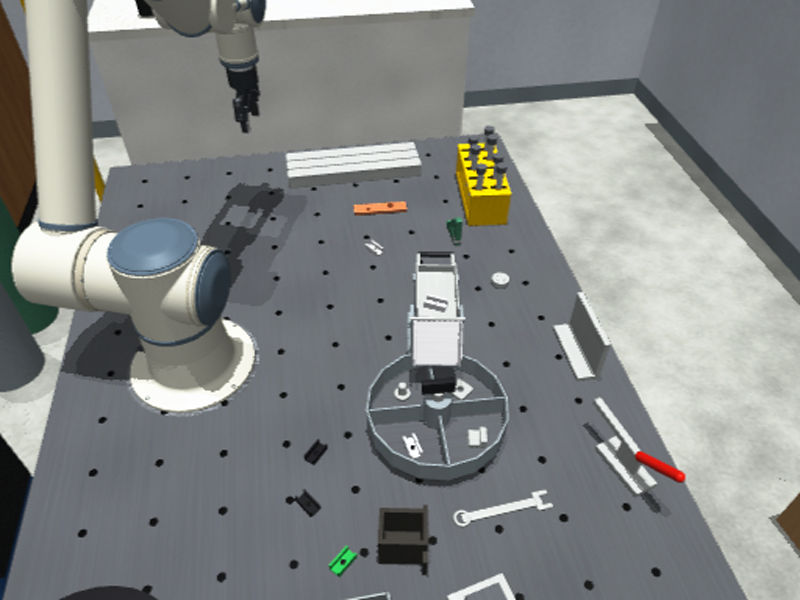

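The top view shows the carousel centre at about (500,310), with four parts: washer (470,284), block (526,279), pin (465,338) and a clip-like part (526,339). The pan and chute lie to its left, with the pan clip at (418,287). The stray clip candidates are silver (236,333), black (510,426) and (558,437), and green (613,412). Only the silver one fits. I'll confirm in a crop and measure.

```bash
cat > h.py <<'E'
import numpy as np,cv2
from scipy.spatial.transform import Rotation as R
from cell import arm,viewer
def unproj(n,uv,d=None,z=None):
    "world point of full-res pixel uv; by depth image or by plane z"
    i=viewer.camera_info(n);K=i["intrinsics"];Rm=R.from_rotvec(i["rvec"]).as_matrix();t=i["tvec"]
    r=np.linalg.inv(K)@[uv[0],uv[1],1]
    c=-Rm.T@t; w=Rm.T@r
    s=(z-c[2])/w[2] if z is not None else d
    return c+s*w
def cloud(n,D):
    i=viewer.camera_info(n);K=i["intrinsics"];Rm=R.from_rotvec(i["rvec"]).as_matrix();t=i["tvec"]
    v,u=np.mgrid[:D.shape[0],:D.shape[1]]
    P=np.stack([(u-K[0,2])/K[0,0]*D,(v-K[1,2])/K[1,1]*D,D],-1)
    return (P-t)@Rm
E
python3 - <<'E'
from h import *
f=np.load("pics/top0.npz");p=f["p"];d=f["d"];C=cloud("top",d)
a=cv2.resize(p[148:248,212:372,::-1],(800,500),interpolation=cv2.INTER_CUBIC)
b=cv2.resize(p[198:228,135:167,::-1],(256,240),interpolation=cv2.INTER_CUBIC)
a[:150,0:160]=cv2.resize(b,(160,150))
cv2.imwrite("pics/crop1.png",a)
# stray by brightness
sub=p[200:226,138:164].astype(int); m=sub.min(2)>130
v,u=np.nonzero(m); print("stray px",m.sum(),cv2.minAreaRect(np.c_[u+138,v+200].astype(np.float32)))
pts=np.array([unproj("top",(x+138,y+200),z=.012) for x,y in zip(u,v)])
print(cv2.minAreaRect((pts[:,:2]*1000).astype(np.float32)), pts.mean(0))
print("depth stray",C[212:215,150:153,2])
# carousel rim fit
z=C[...,2]; X=C[...,0];Y=C[...,1]
m=(abs(z-.076)<.008)&(np.hypot(X-C[196,320,0],Y-C[196,320,1])<.17)&(np.hypot(X-C[196,320,0],Y-C[196,320,1])>.12)
q=np.c_[X[m],Y[m]]; A=np.c_[2*q,np.ones(len(q))]; s=np.linalg.lstsq(A,(q**2).sum(1),rcond=None)[0]; print("carousel",s[:2],np.sqrt(s[2]+s[0]**2+s[1]**2),len(q))
for nm,px in dict(pan_hl=(222,181)).items(): print(nm,C[px[1],px[0]])
# pan floor
m=(abs(z-.173)<.006)&(abs(X-C[185,262,0])<.1)&(abs(Y-C[185,262,1])<.15)
q=(np.c_[X[m],Y[m]]*1000).astype(np.float32);print("panfloor",len(q),cv2.minAreaRect(q),np.median(q,0))
E
```

```text
stray px 140 ((150.88763427734375, 213.32022094726562), (9.327981948852539, 15.58197021484375), 57.9946174621582)
((459.2535705566406, 317.88720703125), (32.87501525878906, 52.86595916748047), 32.59775161743164) [0.4588933  0.31829507 0.012     ]
depth stray [[0.01229501 0.00357764 0.00584215]
 [0.00864687 0.00926388 0.00721003]
 [0.00281809 0.00662167 0.00534811]]
carousel [ 0.50247759 -0.25397173] 0.13907163730638147 321
pan_hl [5.74610483e-01 7.38013142e-02 5.11504904e-04]
panfloor 1073 ((535.9596557617188, -50.729461669921875), (219.1574249267578, 110.11983489990234), 83.03933715820312) [544.0001  -44.96131]
```

View pics/crop1.png

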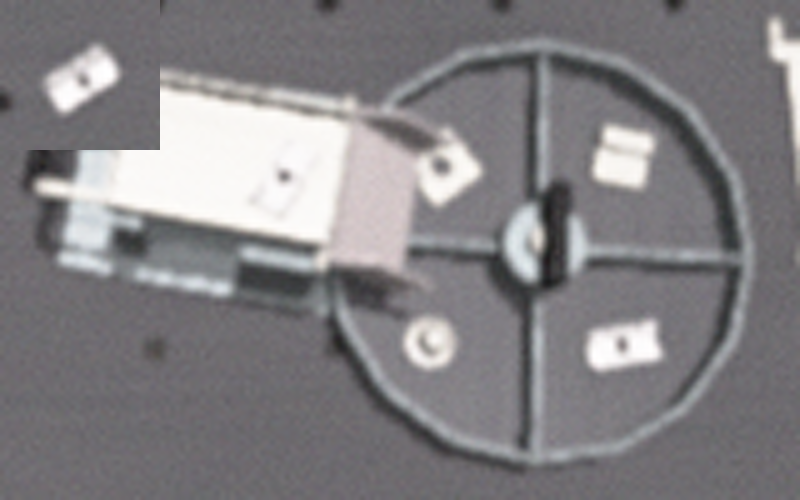

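The inset shows a silver U-channel clip with a hole: that is the stray. The carousel's lower-right compartment (625,345 in the crop) holds the matching silver clip, with the washer, block and pin in the other three. I'll move out towards the pan, high up, and look with the wrist camera.

```bash
python3 -m inch '[{"dz":-3,"roll":-4},{"dz":-4,"roll":-6},{"dz":-3,"roll":-6}]' 1 && python3 -m inch '[{"dx":-1.5,"dy":-2},{"dx":-2.6,"dy":-3.5},{"dx":-2.8,"dy":-3.6},{"dx":-2.8,"dy":-3.6},{"dx":-2.8,"dy":-3.6},{"dx":-2.8,"dy":-3.6},{"dx":-2.8,"dy":-3.6},{"dx":-2.8,"dy":-3.6},{"dx":-2.8,"dy":-3.6},{"dx":-2.8,"dy":-3.6},{"dx":-2.6,"dy":-3.5},{"dx":-1.5,"dy":-2}]' && python3 -m inch '[{},{"dx":0}]'
cat >> h.py <<'E'
def wshot(name):
    o=arm.get_obs(); p,d=viewer.camera("wrist")
    np.savez(f"pics/{name}.npz",p=p,d=d,tp=o["tcp_pos"],tr=o["eef_rot"]); cv2.imwrite(f"pics/{name}.png",cv2.resize(p[:,:,::-1],(768,576),interpolation=cv2.INTER_CUBIC))
def wray(f,uv):
    "camera centre and unit rays in world, + cos(angle off the optical axis), full-res px"
    i=viewer.camera_info("wrist");K=i["intrinsics"];T=i["tool_from_camera"]
    uv=np.atleast_2d(uv).astype(float); a=(uv-[K[0,2],K[1,2]])/K[0,0]; r=np.hypot(*a.T); s=np.where(r>1e-9,np.sin(r)/np.maximum(r,1e-9),1)
    ray=np.c_[a*s[:,None],np.cos(r)]
    Rt=R.from_rotvec(f["tr"]).as_matrix()
    return f["tp"]+Rt@T[:3,3], ray@T[:3,:3].T@Rt.T, np.cos(r)
def wplane(f,uv,z):
    c,w,_=wray(f,uv); return c+w*((z-c[2])/w[:,2])[:,None]
def wcloud(f):
    d=f["d"];v,u=np.mgrid[:d.shape[0],:d.shape[1]]
    c,w,cs=wray(f,np.c_[u.ravel(),v.ravel()]); return (c+w*(d.ravel()/cs)[:,None]).reshape(*d.shape,3)
def go(x,y,z,az=None):
    "cm/deg in present tool axes to a target with tool-x azimuth az"
    o=arm.get_obs();M=R.from_rotvec(o["eef_rot"]).as_matrix();d=M.T@(np.array([x,y,z])-o["tcp_pos"])*100
    a=np.degrees(np.arctan2(M[1,0],M[0,0])); print("move cm",d.round(2),"az now",a.round(1),"roll",None if az is None else round((a-az+180)%360-180,1))
E
python3 -c "
from h import *
wshot('w1');print(arm.get_obs()['tcp_pos'])"
```

```text
[0.1737049  0.60015671 0.23094145]validation failed for argument at $[0]...
```

View pics/w1.png

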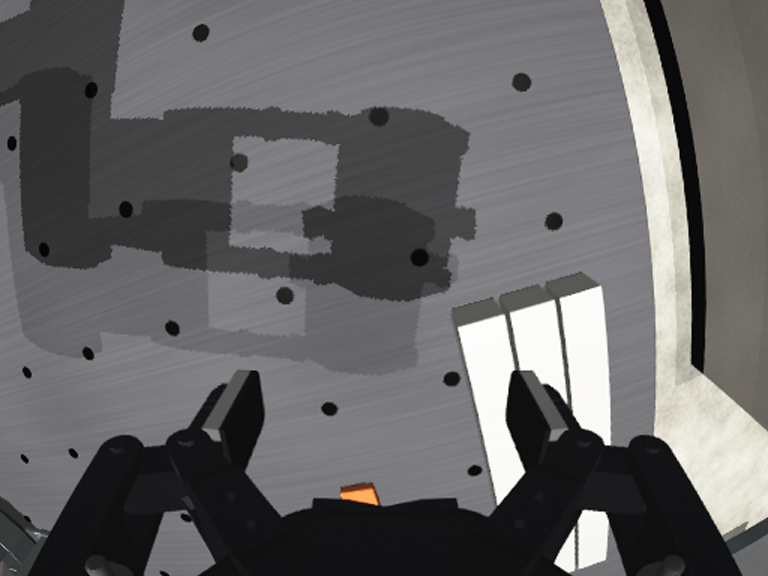

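That call was refused and the arm has not moved, so the picture shows only the start position. I'll try giving every key.

```bash
python3 -m inch '[{"dx":0,"dy":0,"dz":-3,"roll":-4},{"dx":0,"dy":0,"dz":-4,"roll":-6},{"dx":0,"dy":0,"dz":-3,"roll":-6}]' 1
```

```text
time: 0.5
tcp_pos: [0.1738, 0.6004, 0.3333]
eef_rot: [-0.003, 3.141, 0.001]
force: [0.0, 0.3, -0.6]
width: 1.003
grip_force: 0.0
```

```bash
python3 -m inch '[{"dx":-1.5,"dy":-2,"dz":0,"roll":0},{"dx":-2.6,"dy":-3.5,"dz":0,"roll":0},{"dx":-2.8,"dy":-3.6,"dz":0,"roll":0},{"dx":-2.8,"dy":-3.6,"dz":0,"roll":0},{"dx":-2.8,"dy":-3.6,"dz":0,"roll":0},{"dx":-2.8,"dy":-3.6,"dz":0,"roll":0},{"dx":-2.8,"dy":-3.6,"dz":0,"roll":0},{"dx":-2.8,"dy":-3.6,"dz":0,"roll":0},{"dx":-2.8,"dy":-3.6,"dz":0,"roll":0},{"dx":-2.6,"dy":-3.5,"dz":0,"roll":0},{"dx":-1.5,"dy":-2,"dz":0,"roll":0},{"dx":0,"dy":0,"dz":0,"roll":0}]' && python3 -c "
from h import *
wshot('w2');print(arm.get_obs()['tcp_pos'])" && python3 -m inch '[{"dx":-0.5,"dy":-2,"dz":0,"roll":0},{"dx":0,"dy":-4,"dz":0,"roll":0},{"dx":0,"dy":-4.5,"dz":0,"roll":0},{"dx":0,"dy":-4.5,"dz":0,"roll":0},{"dx":0,"dy":-4.5,"dz":0,"roll":0},{"dx":0,"dy":-4.5,"dz":0,"roll":0},{"dx":0,"dy":-4.5,"dz":0,"roll":0},{"dx":0,"dy":-4.5,"dz":0,"roll":0},{"dx":0,"dy":-3,"dz":0,"roll":0},{"dx":0,"dy":-1,"dz":0,"roll":0},{"dx":0,"dy":0,"dz":0,"roll":0}]' && python3 -c "
from h import *
wshot('w3');print(arm.get_obs()['tcp_pos'])"
```

```text
time: 1.7
tcp_pos: [0.4525, 0.2352, 0.3311]
eef_rot: [0.009, 3.141, -0.001]
force: [0.3, -0.3, 0.0]
width: 0.999
grip_force: 0.0
[0.45151694 0.23651675 0.33109393]
time: 2.85
tcp_pos: [0.4549, -0.1324, 0.3311]
eef_rot: [-0.006, -3.141, -0.0]
force: [-0.3, 0.5, -0.2]
width: 0.998
grip_force: 0.0
[ 0.45493387 -0.13149224  0.33116878]
```

View pics/w3.png

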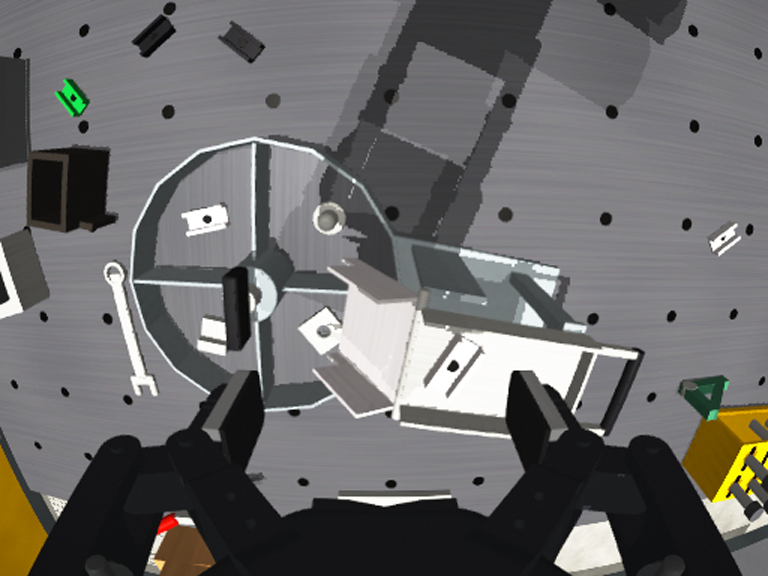

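The w3 view shows everything needed. The carousel handle is a bar at (236,308). The hinge end of the pan is at (410,355), the pan clip at (453,365) and the pan handle at (622,390). The target clip is at (206,219), and the stray at (724,238). Next I'll measure all of these from the depth.

Run:
```python
from h import *
f=np.load("pics/w3.npz");C=wcloud(f)
def box(u0,v0,u1,v1,z0,z1):
    c=C[int(v0/1.5):int(v1/1.5),int(u0/1.5):int(u1/1.5)].reshape(-1,3); c=c[(c[:,2]>z0)&(c[:,2]<z1)]
    r=cv2.minAreaRect((c[:,:2]*1000).astype(np.float32)); m=c.mean(0)
    w,V=np.linalg.eigh(np.cov(c[:,:2].T)); a=np.degrees(np.arctan2(V[1,1],V[0,1]))
    print(len(c),"mean",m.round(4),"med z",np.median(c[:,2]).round(4),"rect",np.round(r[0],1),np.round(r[1],1),round(r[2],1),"pca az",a.round(1),np.sqrt(w).round(4)); return c
print("handle");box(215,258,262,358,.143,.158)
print("pan floor");box(425,310,580,435,.165,.179)
print("wall near");box(425,285,600,360,.190,.205)
print("wall far");box(400,390,600,440,.190,.205)
print("pan handle");box(602,345,645,437,.176,.20)
print("panclip");box(425,330,480,400,.181,.195)
print("target clip");box(180,200,232,236,.032,.05)
print("stray");box(705,220,745,256,.007,.022)
def pl(n,uv,z): print(n,(wplane(f,np.array(uv)/1.5,z)*1000).round(1).tolist())
pl("rim spokes ends x-axis",[(256,141),(262,409)],.076); pl("spoke y ends",[(135,281),(372,290)],.076)
pl("handle corners",[(225,268),(247,268),(226,350),(245,347)],.150)
pl("stray corners",[(736,222),(741,231),(709,243),(714,254)],.015)
pl("hinge pts",[(422,292),(398,415)],.185)
# mesh rim circle
q=C.reshape(-1,3);d=np.hypot(q[:,0]-.5025,q[:,1]+.254);m=(abs(q[:,2]-.076)<.005)&(d>.12)&(d<.16);q=q[m,:2]
s=np.linalg.lstsq(np.c_[2*q,np.ones(len(q))],(q**2).sum(1),rcond=None)[0];print("carousel",s[:2],np.sqrt(s[2]+s[:2]@s[:2]),len(q))
```

```text
handle
563 mean [ 0.5005 -0.2563  0.15  ] med z 0.1506 rect [ 502.2 -257.5] [13.9 64.8] 87.4 pca az 176.9 [0.0039 0.0189]
pan floor
3999 mean [ 0.5386 -0.0466  0.1744] med z 0.174 rect [541.7 -34.7] [150.3  89.6] 82.8 pca az 91.6 [0.023 0.036]
wall near
685 mean [ 0.5008 -0.0416  0.1964] med z 0.1978 rect [513.1 -38.7] [140.   27.1] 79.7 pca az 79.0 [0.0023 0.0406]
wall far
526 mean [ 0.5759 -0.0692  0.1955] med z 0.1959 rect [568.5 -49. ] [145.3  39.2] 87.9 pca az 91.4 [0.0069 0.0385]
pan handle
676 mean [0.5516 0.063  0.1866] med z 0.1874 rect [559.   47.7] [52.2 83.5] 78.5 pca az -177.9 [0.0087 0.0262]
panclip
455 mean [ 0.531  -0.0821  0.187 ] med z 0.1881 rect [532.9 -81.3] [25.4 46.2] 59.5 pca az 150.7 [0.0099 0.013 ]
target clip
207 mean [ 0.4405 -0.3205  0.0396] med z 0.0416 rect [ 441.  -320.5] [24.6 47.1] 8.0 pca az 101.3 [0.0094 0.0134]
stray
154 mean [0.4575 0.3148 0.0129] med z 0.0136 rect [458.3 316.1] [26.  48.3] 30.7 pca az 117.1 [0.0101 0.014 ]
rim spokes ends x-axis [[364.6, -247.7, 76.0], [643.1, -266.8, 76.0]]
spoke y ends [[495.7, -393.5, 76.0], [506.5, -144.2, 76.0]]
handle corners [[463.2, -258.1, 150.0], [463.4, -239.5, 150.0], [534.9, -266.6, 150.0], [531.6, -248.9, 150.0]]
stray corners [[434.7, 330.3, 15.0], [446.1, 343.3, 15.0], [465.2, 283.6, 15.0], [479.4, 296.2, 15.0]]
hinge pts [[471.8, -106.5, 185.0], [572.8, -122.2, 185.0]]
carousel [ 0.50262055 -0.25670493] 0.1388289759290447 1386
```

Carousel axis is about (0.5025, -0.2565). Its x axis is at about -3.2°, the chute azimuth is about 79.2° and the target compartment's azimuth is about 221.8°. The required turn is therefore about -142.6°, which is +142.6° of roll, and joint 6 allows it.

```bash
python3 -c "
from h import *
go(.5025,-.2565,.117,176.8)
f=np.load('pics/w3.npz');print(wplane(f,np.array([(641,352),(608,432),(622,390)])/1.5,.19))"
```

```text
move cm [ -4.8  -12.5   21.41] az now 179.8 roll 3.0
[[0.52223421 0.07440082 0.19      ]
 [0.59958533 0.06154537 0.19      ]
 [0.55684895 0.06427372 0.19      ]]
```

```bash
python3 -m inch '[{"dx":-0.8,"dy":-2,"dz":0.5,"roll":3},{"dx":-1,"dy":-3.5,"dz":2,"roll":0},{"dx":-1,"dy":-3.5,"dz":3,"roll":0},{"dx":-1,"dy":-2.3,"dz":3,"roll":0},{"dx":-1.0,"dy":-1,"dz":3,"roll":0},{"dx":0,"dy":0,"dz":0,"roll":0}]' 0.5 30 && python3 -c "
from h import *
go(.5025,-.2565,.117,176.8);print(arm.get_obs()['joint_pos'])"
```

```text
time: 3.5
tcp_pos: [0.4968, -0.2558, 0.2128]
eef_rot: [-0.085, -3.136, -0.005]
force: [-0.1, 1.0, 0.9]
width: 0.495
grip_force: 0.0
move cm [-0.62 -0.07  9.57] az now 176.9 roll 0.1
[-5.82459558e-01  4.22724466e-01  1.53037988e+00  2.74254521e-04
  1.19412307e+00 -2.09911376e+00]
```

```bash
python3 -m inch '[{"dx":-0.3,"dy":0,"dz":2,"roll":0},{"dx":-0.3,"dy":0,"dz":3,"roll":0},{"dx":0,"dy":0,"dz":3,"roll":0},{"dx":0,"dy":0,"dz":1.5,"roll":0},{"dx":0,"dy":0,"dz":0,"roll":0}]' && python3 -m inch '[{"dx":0,"dy":0,"dz":0,"roll":0},{"dx":0,"dy":0,"dz":0,"roll":0},{"dx":0,"dy":0,"dz":0,"roll":0},{"dx":0,"dy":0,"dz":0,"roll":0},{"dx":0,"dy":0,"dz":0,"roll":0}]' 0 30; python3 -c "
from h import *
go(.5025,-.2565,.117,34.2)"
```

```text
time: 4.0
tcp_pos: [0.5028, -0.2554, 0.1208]
eef_rot: [-0.083, -3.138, -0.002]
force: [0.6, 0.1, 1.3]
width: 0.501
grip_force: 0.0
time: 4.5
tcp_pos: [0.5041, -0.2581, 0.1232]
eef_rot: [0.086, 3.138, -0.002]
force: [-0.3, 1.6, 7.7]
width: 0.159
grip_force: 33.1
move cm [0.17 0.15 0.62] az now 176.9 roll 142.7
```

```bash
python3 -m inch '[{"dx":0,"dy":0,"dz":0,"roll":1},{"dx":0,"dy":0,"dz":0,"roll":3},{"dx":0,"dy":0,"dz":0,"roll":5},{"dx":0,"dy":0,"dz":0,"roll":6},{"dx":0,"dy":0,"dz":0,"roll":6},{"dx":0,"dy":0,"dz":0,"roll":6},{"dx":0,"dy":0,"dz":0,"roll":6},{"dx":0,"dy":0,"dz":0,"roll":6},{"dx":0,"dy":0,"dz":0,"roll":6},{"dx":0,"dy":0,"dz":0,"roll":4},{"dx":0,"dy":0,"dz":0,"roll":2},{"dx":0,"dy":0,"dz":0,"roll":0}]'; python3 -c "
from h import *
go(.5025,-.2565,.117,34.2);print(arm.get_obs()['moment'])"
```

```text
time: 5.7
tcp_pos: [0.5038, -0.2586, 0.1231]
eef_rot: [1.43, 2.794, -0.002]
force: [-3.4, -4.8, 7.0]
width: 0.158
grip_force: 33.1
move cm [0.25 0.02 0.61] az now 125.8 roll 91.6
[-0.74453662  0.55835794  0.02339989]
```

```bash
python3 -m inch '[{"dx":0,"dy":0,"dz":0,"roll":1},{"dx":0,"dy":0,"dz":0,"roll":3},{"dx":0,"dy":0,"dz":0,"roll":5},{"dx":0,"dy":0,"dz":0,"roll":6},{"dx":0,"dy":0,"dz":0,"roll":6},{"dx":0,"dy":0,"dz":0,"roll":6},{"dx":0,"dy":0,"dz":0,"roll":6},{"dx":0,"dy":0,"dz":0,"roll":6},{"dx":0,"dy":0,"dz":0,"roll":6},{"dx":0,"dy":0,"dz":0,"roll":6},{"dx":0,"dy":0,"dz":0,"roll":6},{"dx":0,"dy":0,"dz":0,"roll":6}]';python3 -m inch '[{"dx":0,"dy":0,"dz":0,"roll":6},{"dx":0,"dy":0,"dz":0,"roll":6},{"dx":0,"dy":0,"dz":0,"roll":6},{"dx":0,"dy":0,"dz":0,"roll":4},{"dx":0,"dy":0,"dz":0,"roll":3},{"dx":0,"dy":0,"dz":0,"roll":2},{"dx":0,"dy":0,"dz":0,"roll":1.6},{"dx":0,"dy":0,"dz":0,"roll":0},{"dx":0,"dy":0,"dz":0,"roll":0}]'; python3 -c "
from h import *
go(.5025,-.2565,.117,34.2);print(arm.get_obs()['moment'])"
```

```text
time: 6.9
tcp_pos: [0.503, -0.2587, 0.1231]
eef_rot: [2.682, 1.631, -0.001]
force: [-8.9, -6.9, 11.1]
width: 0.159
grip_force: 33.7
time: 7.8
tcp_pos: [0.5027, -0.2584, 0.1231]
eef_rot: [3.001, 0.925, -0.001]
force: [-11.7, -4.5, 13.1]
width: 0.16
grip_force: 34.0
move cm [ 0.09 -0.17  0.61] az now 34.3 roll 0.1
[-0.84908865  1.91267088 -0.0342102 ]
```

```bash
python3 -m inch '[{"dx":0,"dy":0,"dz":0,"roll":0},{"dx":0,"dy":0,"dz":0,"roll":0},{"dx":0,"dy":0,"dz":0,"roll":0},{"dx":0,"dy":0,"dz":-1,"roll":0},{"dx":0,"dy":0,"dz":-3,"roll":0},{"dx":0,"dy":0,"dz":-4.5,"roll":0},{"dx":0,"dy":0,"dz":-4.5,"roll":0},{"dx":0,"dy":0,"dz":-4.5,"roll":0},{"dx":0,"dy":0,"dz":-3,"roll":0},{"dx":0,"dy":0,"dz":0,"roll":0}]' 0.5; python3 -c "
from h import *
wshot('w4');go(.459,.317,.33,180)"
```

```text
time: 8.8
tcp_pos: [0.5046, -0.2585, 0.3316]
eef_rot: [2.996, 0.924, 0.008]
force: [-0.1, -0.4, -0.5]
width: 0.501
grip_force: 0.0
move cm [ 28.67 -50.05  -0.26] az now 34.3 roll -145.7
```

View pics/w4.png

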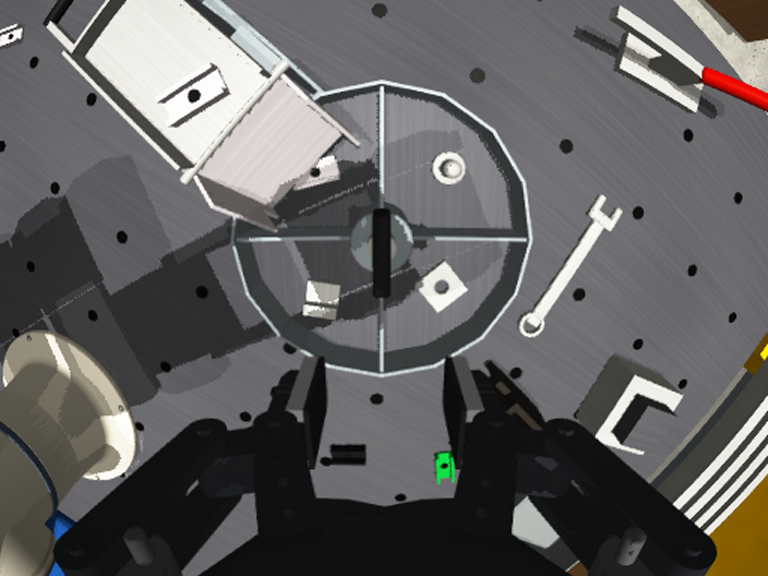

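The clip compartment is now under the chute, with the clip visible at (320,170). The spokes are at (381,84)-(381,372) and (232,240)-(528,240). I'll check the angle numerically and plan the pick.

Run:
```python
from h import *
f=np.load("pics/w4.npz")
P=lambda uv,z: wplane(f,np.array(uv)/1.5,z)[:,:2]
az=lambda a,b: np.degrees(np.arctan2(*(b-a)[::-1]))
s=P([(381,84),(381,372),(232,240),(528,240)],.076)
print("spokes",az(s[1],s[0]),az(s[3],s[2]),"centre",s.mean(0))
h=P([(284,64),(187,179)],.185); print("hinge",h,"normal az",az(h[0],h[1])-90, az(s.mean(0),h.mean(0)))
w=P([(62,52),(183,172)],.198);print("pan wall az",az(w[1],w[0]))
C=wcloud(f)
q=C[int(60/1.5):int(150/1.5),int(80/1.5):int(240/1.5)].reshape(-1,3);q=q[abs(q[:,2]-.198)<.004][:,:2]
print(len(q))
f=np.load("pics/w2.npz");C=wcloud(f);q=C.reshape(-1,3)
m=(np.hypot(q[:,0]-.458,q[:,1]-.316)<.05)&(q[:,2]>.007)&(q[:,2]<.02);q=q[m]
print("stray",len(q),q.mean(0),cv2.minAreaRect((q[:,:2]*1000).astype(np.float32)))
q=C.reshape(-1,3);m=(q[:,2]>.178)&(q[:,2]<.2)&(np.hypot(q[:,0]-.561,q[:,1]-.068)<.06)&(q[:,1]>.05);q=q[m];print("pan handle",len(q),q.mean(0),cv2.minAreaRect((q[:,:2]*1000).astype(np.float32)))
```

```text
spokes 34.141085414918486 124.10164977467791 centre [ 0.50222159 -0.25780191]
hinge [[ 0.58238891 -0.12828967]
 [ 0.48223189 -0.11067196]] normal az 80.02367772864156 77.72771004574949
pan wall az 79.6986258426171
325
stray 225 [0.45859055 0.31600755 0.01432317] ((459.0003356933594, 316.47003173828125), (25.423974990844727, 46.058509826660156), 34.2795524597168)
pan handle 589 [0.54711452 0.0688616  0.18661818] ((559.1468505859375, 65.64859771728516), (31.216766357421875, 79.21621704101562), 89.95824432373047)
```

Compartment mid is at 79.1° against the chute at about 79.4°, so it is square. Now for the stray clip at (0.459, 0.3165), long axis at about 123°.

```bash
python3 -m inch '[{"dx":0,"dy":0,"dz":0,"roll":-4},{"dx":0,"dy":0,"dz":0,"roll":-8},{"dx":0,"dy":0,"dz":0,"roll":-8},{"dx":0,"dy":0,"dz":0,"roll":-8},{"dx":0,"dy":0,"dz":0,"roll":-8},{"dx":0,"dy":0,"dz":0,"roll":-8},{"dx":0,"dy":0,"dz":0,"roll":-8},{"dx":0,"dy":0,"dz":0,"roll":-8},{"dx":0,"dy":0,"dz":0,"roll":-8},{"dx":0,"dy":0,"dz":0,"roll":-8},{"dx":0,"dy":0,"dz":0,"roll":-8},{"dx":0,"dy":0,"dz":0,"roll":-5}]' 0.6; python3 -c "
from h import *
go(.459,.3165,.15,123)"
```

```text
time: 10.05
tcp_pos: [0.5027, -0.2573, 0.3253]
eef_rot: [-1.484, -2.767, -0.0]
force: [0.4, 0.1, 0.1]
width: 0.6
grip_force: 0.0
move cm [50.19 28.12 17.6 ] az now 123.6 roll 0.6
```

```bash
python3 -m inch '[{"dx":2,"dy":1.1,"dz":0,"roll":0},{"dx":3.6,"dy":2,"dz":0,"roll":0},{"dx":3.8,"dy":2.1,"dz":0,"roll":0},{"dx":3.8,"dy":2.1,"dz":0,"roll":0},{"dx":3.8,"dy":2.1,"dz":0,"roll":0},{"dx":3.8,"dy":2.1,"dz":0,"roll":0},{"dx":3.8,"dy":2.1,"dz":0,"roll":0},{"dx":3.8,"dy":2.1,"dz":0,"roll":0},{"dx":3.8,"dy":2.1,"dz":0,"roll":0},{"dx":3.8,"dy":2.1,"dz":0,"roll":0},{"dx":3.8,"dy":2.1,"dz":0,"roll":0},{"dx":3.8,"dy":2.1,"dz":0,"roll":0}]' && python3 -m inch '[{"dx":3.2,"dy":1.8,"dz":2,"roll":0.6},{"dx":2.4,"dy":1.8,"dz":3.5,"roll":0},{"dx":1.2,"dy":1,"dz":4,"roll":0},{"dx":0,"dy":0,"dz":4,"roll":0},{"dx":0,"dy":0,"dz":3,"roll":0},{"dx":0,"dy":0,"dz":1,"roll":0},{"dx":0,"dy":0,"dz":0,"roll":0}]'
python3 - <<'E'
from h import *
wshot('w5');f=np.load("pics/w5.npz")
q=wcloud(f).reshape(-1,3);m=(np.hypot(q[:,0]-.459,q[:,1]-.3165)<.04)&(q[:,2]>.009)&(q[:,2]<.022);q=q[m]
print("stray",len(q),q.mean(0),np.median(q[:,2]),cv2.minAreaRect((q[:,:2]*1000).astype(np.float32)))
go(.459,.3165,.003,123)
E
```

```text
time: 11.25
tcp_pos: [0.4645, 0.2406, 0.3255]
eef_rot: [-1.492, -2.763, 0.002]
force: [-0.6, -0.0, -0.7]
width: 0.605
grip_force: 0.0
time: 11.95
tcp_pos: [0.4664, 0.3205, 0.1501]
eef_rot: [-1.507, -2.755, 0.004]
force: [-0.0, 0.1, 0.0]
width: 0.601
grip_force: 0.0
stray 420 [0.45764126 0.31772487 0.01567794] 0.015911586532186245 ((457.6626281738281, 317.4054870605469), (23.908843994140625, 46.192909240722656), 32.75310516357422)
move cm [ 0.07 -0.93 14.85] az now 122.6 roll -0.4
```

View pics/w5.png

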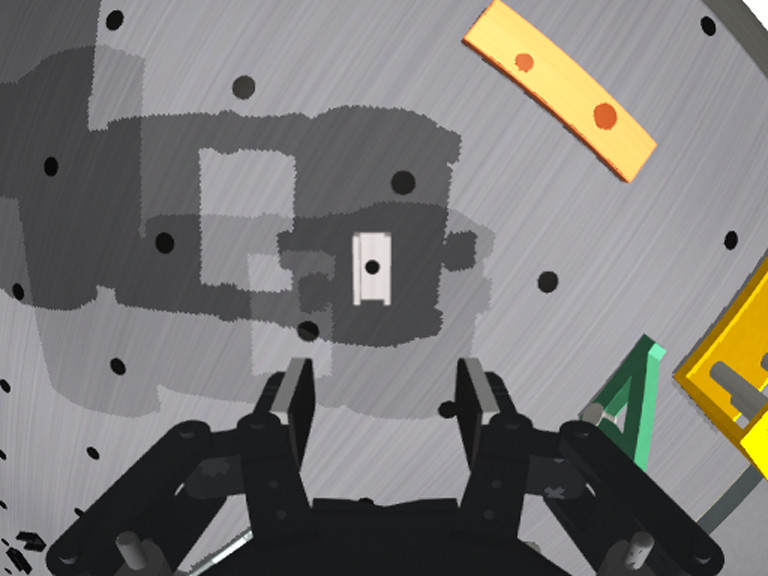

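The clip sits between the fingers at (372,268), aligned with them. I'll correct by about -0.9 cm in tool y and descend.

```bash
python3 -m inch '[{"dx":0.2,"dy":-0.5,"dz":2,"roll":0},{"dx":0,"dy":-0.4,"dz":3.5,"roll":0},{"dx":0,"dy":0,"dz":4,"roll":0},{"dx":0,"dy":0,"dz":3,"roll":0},{"dx":0,"dy":0,"dz":1.5,"roll":0},{"dx":0,"dy":0,"dz":0.6,"roll":0},{"dx":0,"dy":0,"dz":0,"roll":0}]' && python3 -m inch '[{"dx":0,"dy":0,"dz":0,"roll":0},{"dx":0,"dy":0,"dz":0,"roll":0},{"dx":0,"dy":0,"dz":0,"roll":0},{"dx":0,"dy":0,"dz":0,"roll":0},{"dx":0,"dy":0,"dz":0,"roll":0}]' 0 35
```

```text
time: 12.7
tcp_pos: [0.4594, 0.3182, 0.0061]
eef_rot: [1.507, 2.756, 0.002]
force: [0.5, -0.1, 0.6]
width: 0.599
grip_force: 0.0
time: 13.2
tcp_pos: [0.4594, 0.3183, 0.0068]
eef_rot: [1.507, 2.755, 0.003]
force: [-1.0, -1.0, 10.4]
width: 0.272
grip_force: 34.0
```

```bash
python3 -m inch '[{"dx":0,"dy":0,"dz":-1,"roll":0},{"dx":0,"dy":0,"dz":-3,"roll":0},{"dx":0,"dy":0,"dz":-4.5,"roll":0},{"dx":0,"dy":0,"dz":-4.5,"roll":-6},{"dx":0,"dy":0,"dz":-4.5,"roll":-8},{"dx":0,"dy":0,"dz":-4.5,"roll":-8},{"dx":0,"dy":0,"dz":-4,"roll":-8},{"dx":0,"dy":0,"dz":-2,"roll":-8},{"dx":0,"dy":0,"dz":0,"roll":-6},{"dx":0,"dy":0,"dz":0,"roll":-2.8},{"dx":0,"dy":0,"dz":0,"roll":0}]'; python3 -c "
from h import *
print(arm.get_obs()['width']);go(.547,-.0183,.23,169.4)"
```

```text
time: 14.3
tcp_pos: [0.4583, 0.3177, 0.2864]
eef_rot: [0.287, 3.128, 0.001]
force: [0.5, -0.4, -0.5]
width: 0.268
grip_force: 35.1
0.26834145160258455
move cm [-14.84 -31.43   5.64] az now 169.5 roll 0.1
```

```bash
python3 -m inch '[{"dx":-0.9,"dy":-1.8,"dz":0,"roll":0},{"dx":-1.6,"dy":-3.5,"dz":0,"roll":0},{"dx":-1.8,"dy":-3.9,"dz":0,"roll":0},{"dx":-1.8,"dy":-3.9,"dz":0,"roll":0},{"dx":-1.8,"dy":-3.9,"dz":0,"roll":0},{"dx":-1.8,"dy":-3.9,"dz":0,"roll":0},{"dx":-1.8,"dy":-3.9,"dz":0,"roll":0},{"dx":-1.8,"dy":-3.6,"dz":0,"roll":0},{"dx":-1.0,"dy":-2,"dz":1,"roll":0},{"dx":-0.5,"dy":-1,"dz":2,"roll":0},{"dx":0,"dy":0,"dz":0,"roll":0}]'
python3 - <<'E'
from h import *
wshot('w6');go(.547,-.0183,.181,169.4)
f=np.load("pics/w6.npz");C=wcloud(f);q=C.reshape(-1,3)
i=np.array([np.cos(np.radians(79.4)),np.sin(np.radians(79.4))]);n=np.array([i[1],-i[0]])
d=q[:,:2]-[.5023,-.2572];s=d@i;t=d@n
for nm,m in dict(nearwall=(abs(q[:,2]-.198)<.004)&(t<-.03)&(t>-.06)&(s>.15)&(s<.28),farwall=(abs(q[:,2]-.198)<.004)&(t>.03)&(t<.06)&(s>.15)&(s<.28),endwall=(abs(q[:,2]-.191)<.004)&(abs(t)<.03)&(s>.26)&(s<.31),handle=(abs(q[:,2]-.188)<.008)&(abs(t)<.03)&(s>.31)&(s<.36)).items():
    print(nm,m.sum(),s[m].mean()if m.any() else 0,np.percentile(s[m],[2,98]) if m.any() else 0,np.percentile(t[m],[2,50,98]) if m.any() else 0, np.polyfit(s[m],t[m],1)[0] if m.sum()>9 else 0)
E
```

```text
time: 15.4
tcp_pos: [0.5456, -0.0191, 0.2537]
eef_rot: [-0.294, -3.125, 0.0]
force: [-0.0, 0.1, -0.3]
width: 0.27
grip_force: 35.1
move cm [-0.13  0.01  7.39] az now 169.3 roll -0.1
nearwall 1045 0.21685368780564093 [0.15339629 0.27763304] [-0.04259602 -0.04116582 -0.03917621] 0.0017498593601062138
farwall 356 0.1754026061237416 [0.15091288 0.19868309] [0.03991998 0.04103206 0.04333787] 0.0012478184704221955
endwall 386 0.28462516666193116 [0.28326619 0.28655097] [-0.0288115  -0.00278518  0.02805801] 0.23832505260039255
handle 1021 0.32960075620340074 [0.32523083 0.33605926] [-0.02880291 -0.0016397   0.02875303] -0.03921332915912948
```

View pics/w6.png

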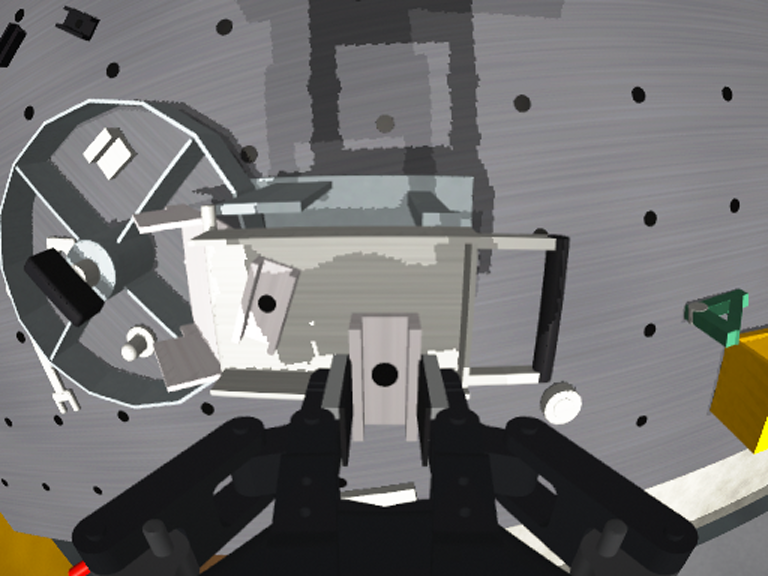

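The clip is held squarely at (385,375). The pan clip is at (267,302), the end wall at (468,310) and the pan handle at (552,305). The pan walls confirm the chute axis at 79.4°. I'll lower the clip, shifted 2 mm towards the hinge, and release with a small opening.

```bash
python3 -m inch '[{"dx":-0.1,"dy":-0.2,"dz":1,"roll":0},{"dx":0,"dy":0,"dz":2,"roll":0},{"dx":0,"dy":0,"dz":2,"roll":0},{"dx":0,"dy":0,"dz":1.2,"roll":0},{"dx":0,"dy":0,"dz":0.6,"roll":0},{"dx":0,"dy":0,"dz":0.3,"roll":0},{"dx":0,"dy":0,"dz":0,"roll":0}]'; python3 -m inch '[{"dx":0,"dy":0,"dz":0.1,"roll":0},{"dx":0,"dy":0,"dz":0,"roll":0}]'
```

```text
time: 16.15
tcp_pos: [0.5474, -0.0199, 0.1845]
eef_rot: [0.288, 3.128, 0.0]
force: [-0.2, 1.3, -0.6]
width: 0.264
grip_force: 35.1
time: 16.35
tcp_pos: [0.5475, -0.0201, 0.1837]
eef_rot: [0.289, 3.127, -0.0]
force: [-0.4, -0.7, -1.5]
width: 0.266
grip_force: 35.1
```

```bash
python3 -m inch '[{"dx":0,"dy":0,"dz":0.2,"roll":0},{"dx":0,"dy":0,"dz":0.1,"roll":0},{"dx":0,"dy":0,"dz":0,"roll":0}]'; python3 -m inch '[{"dx":0,"dy":0,"dz":0,"roll":0},{"dx":0,"dy":0,"dz":0,"roll":0},{"dx":0,"dy":0,"dz":0,"roll":0},{"dx":0,"dy":0,"dz":-1,"roll":0},{"dx":0,"dy":0,"dz":-3,"roll":0},{"dx":0,"dy":0,"dz":-4,"roll":0},{"dx":0,"dy":0,"dz":-3,"roll":0},{"dx":0,"dy":0,"dz":-1,"roll":0},{"dx":0,"dy":0,"dz":0,"roll":0}]' 0.42; python3 -c "
from h import *
wshot('w7')
f=np.load('pics/w7.npz');q=wcloud(f).reshape(-1,3)
m=(np.hypot(q[:,0]-.547,q[:,1]+.020)<.035)&(q[:,2]>.181)&(q[:,2]<.197);q=q[m]
print(len(q),q.mean(0),np.median(q[:,2]),cv2.minAreaRect((q[:,:2]*1000).astype(np.float32)))
go(.563,.066,.25,169.4);print(arm.get_obs()['joint_pos'])"
```

```text
time: 16.65
tcp_pos: [0.5472, -0.0201, 0.1802]
eef_rot: [-0.289, -3.128, 0.0]
force: [0.2, 0.4, -1.0]
width: 0.267
grip_force: 35.1
time: 17.55
tcp_pos: [0.5479, -0.0201, 0.3021]
eef_rot: [0.288, 3.125, -0.0]
force: [-0.6, -0.0, -1.0]
width: 0.424
grip_force: 0.0
454 [ 0.54618323 -0.01937682  0.18852678] 0.18883064663013888 ((547.0886840820312, -19.904586791992188), (24.011531829833984, 46.36420822143555), 79.07273864746094)
move cm [0.03 8.75 5.05] az now 169.5 roll 0.1
[-1.45659803e-01  3.20940816e-01  1.43645399e+00  2.79262451e-06
  1.38354378e+00 -1.53242050e+00]
```

The stray clip lies flat in the pan at (0.547, -0.020), squarely across it. Next I'll straddle the pan handle at (0.563, 0.066).

```bash
python3 -m inch '[{"dx":0,"dy":2,"dz":0,"roll":0},{"dx":0,"dy":3.5,"dz":0,"roll":0},{"dx":0,"dy":2.25,"dz":1,"roll":0},{"dx":0,"dy":1,"dz":3,"roll":0},{"dx":0,"dy":0,"dz":4,"roll":0},{"dx":0,"dy":0,"dz":3,"roll":0},{"dx":0,"dy":0,"dz":1.5,"roll":0},{"dx":0,"dy":0,"dz":0.6,"roll":0},{"dx":0,"dy":0,"dz":0,"roll":0}]' 0.42; python3 -c "
from h import *
go(.5628,.0662,.171,169.4)"
```

```text
time: 18.5
tcp_pos: [0.5624, 0.0659, 0.168]
eef_rot: [-0.288, -3.126, 0.0]
force: [0.2, 0.0, 1.1]
width: 0.417
grip_force: 0.0
move cm [-0.03  0.03 -0.3 ] az now 169.5 roll 0.1
```

```bash
python3 -m inch '[{"dx":0,"dy":0,"dz":-0.1,"roll":0},{"dx":0,"dy":0,"dz":0,"roll":0},{"dx":0,"dy":0,"dz":0,"roll":0},{"dx":0,"dy":0,"dz":0,"roll":0},{"dx":0,"dy":0,"dz":0,"roll":0},{"dx":0,"dy":0,"dz":0,"roll":0}]' 0 25; python3 -c "
import numpy as np
t=np.linspace(0,.96,17);r=.1854;a=.0648
print(np.c_[t[1:],np.diff(r*np.cos(t+a))*100,-np.diff(r*np.sin(t+a))*100].round(2))"
```

```text
time: 19.1
tcp_pos: [0.5641, 0.0681, 0.1714]
eef_rot: [0.288, 3.126, 0.006]
force: [2.2, 19.9, -1.7]
width: 0.129
grip_force: 26.7
[[ 0.06 -0.11 -1.11]
 [ 0.12 -0.17 -1.1 ]
 [ 0.18 -0.24 -1.09]
 [ 0.24 -0.3  -1.07]
 [ 0.3  -0.37 -1.05]
 [ 0.36 -0.43 -1.03]
 [ 0.42 -0.49 -1.  ]
 [ 0.48 -0.55 -0.97]
 [ 0.54 -0.6  -0.93]
 [ 0.6  -0.66 -0.9 ]
 [ 0.66 -0.71 -0.85]
 [ 0.72 -0.76 -0.81]
 [ 0.78 -0.81 -0.76]
 [ 0.84 -0.85 -0.71]
 [ 0.9  -0.89 -0.66]
 [ 0.96 -0.93 -0.61]]
```

A 20 N sideways load shows the bar is about 2 mm further out, so I'll relieve that first and then lift along the arc.

```bash
python3 -m inch '[{"dx":0,"dy":0.2,"dz":0,"roll":0},{"dx":0,"dy":0,"dz":0,"roll":0},{"dx":0,"dy":-0.03,"dz":-0.5,"roll":0},{"dx":0,"dy":-0.08,"dz":-0.6,"roll":0},{"dx":0,"dy":-0.17,"dz":-1.1,"roll":0},{"dx":0,"dy":-0.24,"dz":-1.1,"roll":0},{"dx":0,"dy":-0.3,"dz":-1.07,"roll":0},{"dx":0,"dy":0,"dz":0,"roll":0}]'
```

```text
time: 19.9
tcp_pos: [0.5626, 0.0604, 0.2158]
eef_rot: [0.289, 3.126, 0.003]
force: [0.4, 9.6, 2.5]
width: 0.123
grip_force: 26.4
```

```bash
python3 -m inch '[{"dx":0,"dy":-0.2,"dz":-0.9,"roll":0},{"dx":0,"dy":-0.4,"dz":-1.05,"roll":0},{"dx":0,"dy":-0.45,"dz":-1.0,"roll":0},{"dx":0,"dy":-0.55,"dz":-1.0,"roll":0},{"dx":0,"dy":-0.6,"dz":-0.95,"roll":0},{"dx":0,"dy":-0.66,"dz":-0.9,"roll":0},{"dx":0,"dy":-0.3,"dz":-0.4,"roll":0},{"dx":0,"dy":0,"dz":0,"roll":0}]'; python3 -c "
from h import *
o=arm.get_obs();i=np.array([np.cos(np.radians(79.4)),np.sin(np.radians(79.4))])
print((o['tcp_pos'][:2]-[.5023,-.2572])@i, o['force'],o['tcp_pos'])"
```

```text
time: 20.7
tcp_pos: [0.5568, 0.0292, 0.2777]
eef_rot: [0.289, 3.126, 0.003]
force: [0.2, 10.2, 8.5]
width: 0.123
grip_force: 25.8
0.2915080684215847 [ 0.19574476 10.23290743  8.47222179] [0.55680345 0.02916887 0.27774992]
```

```bash
python3 -m inch '[{"dx":0,"dy":-0.3,"dz":-0.6,"roll":0},{"dx":0,"dy":-0.7,"dz":-0.85,"roll":0},{"dx":0,"dy":-0.76,"dz":-0.8,"roll":0},{"dx":0,"dy":-0.8,"dz":-0.75,"roll":0},{"dx":0,"dy":-0.85,"dz":-0.7,"roll":0},{"dx":0,"dy":-0.6,"dz":-0.4,"roll":0},{"dx":0,"dy":0,"dz":0,"roll":0},{"dx":0,"dy":0,"dz":0,"roll":0},{"dx":0,"dy":0,"dz":0,"roll":0}]'; python3 -c "
from h import *
wshot('w8')
p,d=viewer.camera('side');np.savez('pics/s8.npz',p=p,d=d);a=cv2.resize(p[140:320,220:340,::-1],None,fx=3.2,fy=3.2,interpolation=cv2.INTER_CUBIC)
w=np.load('pics/w8.npz')['p'][:,:,::-1]
b=np.zeros((576,800,3),np.uint8);b[:,:384]=a[:576,:384];b[:312,384:800]=cv2.resize(w,(416,312));cv2.imwrite('pics/look8.png',b)"
```

```text
time: 21.6
tcp_pos: [0.5492, -0.0104, 0.3173]
eef_rot: [0.288, 3.128, 0.0]
force: [2.0, 0.9, 5.7]
width: 0.125
grip_force: 25.5
```

View pics/look8.png

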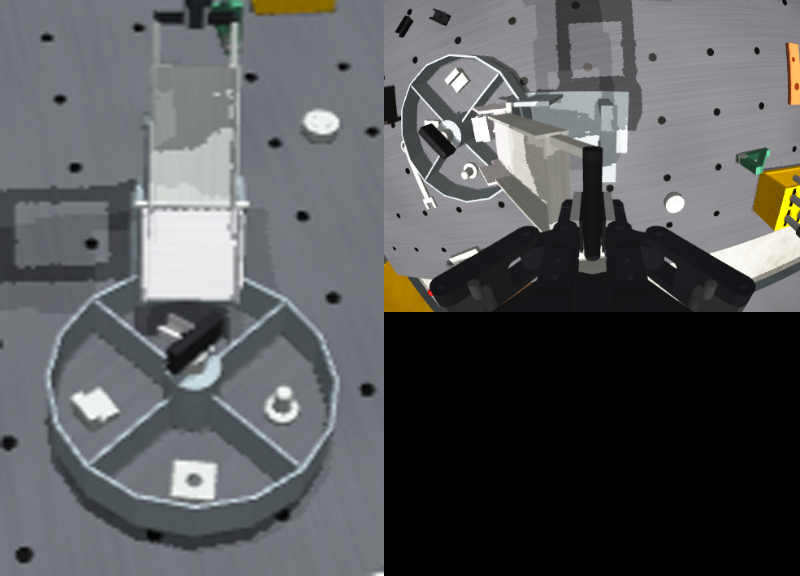

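The side view shows the pan and chute are empty, and a clip is visible under the chute mouth at (175,328). The other samples are undisturbed. Now I'll bring the pan back down along the arc.

```bash
python3 -m inch '[{"dx":0,"dy":0.45,"dz":0.3,"roll":0},{"dx":0,"dy":0.9,"dz":0.65,"roll":0},{"dx":0,"dy":0.89,"dz":0.66,"roll":0},{"dx":0,"dy":0.85,"dz":0.71,"roll":0},{"dx":0,"dy":0.81,"dz":0.76,"roll":0},{"dx":0,"dy":0.76,"dz":0.81,"roll":0},{"dx":0,"dy":0.71,"dz":0.85,"roll":0},{"dx":0,"dy":0.66,"dz":0.9,"roll":0},{"dx":0,"dy":0.3,"dz":0.45,"roll":0},{"dx":0,"dy":0,"dz":0,"roll":0}]'; python3 -c "
from h import *
o=arm.get_obs();i=np.array([np.cos(np.radians(79.4)),np.sin(np.radians(79.4))])
th=np.arcsin(.0647+(o['tcp_pos'][2]-.1714)/.1854)-.0648
print(th,(o['tcp_pos'][:2]-[.5023,-.2572])@i-.1854*np.cos(th+.0648))
t=np.linspace(th,0,9);print(np.c_[np.diff(.1854*np.cos(t+.0648))*100,-np.diff(.1854*np.sin(t+.0648))*100].round(2))"
```

```text
time: 22.7
tcp_pos: [0.5601, 0.0487, 0.2531]
eef_rot: [-0.289, -3.125, 0.011]
force: [8.9, -34.4, -22.4]
width: 0.118
grip_force: 24.3
0.46472851305666363 0.15134338887065193
[[0.52 0.94]
 [0.46 0.97]
 [0.4  1.  ]
 [0.35 1.02]
 [0.29 1.04]
 [0.22 1.05]
 [0.16 1.06]
 [0.1  1.07]]
```

```bash
python3 -m inch '[{"dx":0,"dy":-0.3,"dz":0.1,"roll":0},{"dx":0,"dy":-0.05,"dz":0.1,"roll":0},{"dx":0,"dy":0,"dz":0,"roll":0}]'; python3 -c "
from h import *
o=arm.get_obs();i=np.array([np.cos(np.radians(79.4)),np.sin(np.radians(79.4))])
th=np.arcsin(.0647+(o['tcp_pos'][2]-.1714)/.1854)-.0648
print(th,(o['tcp_pos'][:2]-[.5023,-.2572])@i-.1854*np.cos(th+.0648))"
```

```text
time: 23.0
tcp_pos: [0.5601, 0.0483, 0.2529]
eef_rot: [-0.288, -3.128, 0.001]
force: [6.9, -6.1, -6.1]
width: 0.126
grip_force: 25.3
0.46374372637475614 0.15083009686524704
```

```bash
python3 -m inch '[{"dx":0,"dy":0.2,"dz":0.5,"roll":0},{"dx":0,"dy":0.44,"dz":0.95,"roll":0},{"dx":0,"dy":0.4,"dz":1,"roll":0},{"dx":0,"dy":0.33,"dz":1,"roll":0},{"dx":0,"dy":0.15,"dz":0.5,"roll":0},{"dx":0,"dy":0,"dz":0,"roll":0}]'
```

```text
time: 23.6
tcp_pos: [0.563, 0.0635, 0.213]
eef_rot: [-0.288, -3.128, 0.002]
force: [7.2, -6.2, -4.2]
width: 0.122
grip_force: 24.3
```

```bash
python3 -m inch '[{"dx":0,"dy":0.15,"dz":0.6,"roll":0},{"dx":0,"dy":0.2,"dz":1,"roll":0},{"dx":0,"dy":0.15,"dz":1,"roll":0},{"dx":0,"dy":0.1,"dz":0.9,"roll":0},{"dx":0,"dy":0.04,"dz":0.5,"roll":0},{"dx":0,"dy":0,"dz":0.2,"roll":0},{"dx":0,"dy":0,"dz":0,"roll":0}]'
```

```text
time: 24.3
tcp_pos: [0.565, 0.0684, 0.174]
eef_rot: [0.288, 3.125, -0.004]
force: [-3.1, -18.0, 33.3]
width: 0.123
grip_force: 35.0
```

The stop is reached, with 33 N upward. I'll relieve that, let go and rise.

```bash
python3 -m inch '[{"dx":0,"dy":-0.1,"dz":-0.15,"roll":0},{"dx":0,"dy":0,"dz":0,"roll":0}]'; python3 -m inch '[{"dx":0,"dy":0,"dz":0,"roll":0},{"dx":0,"dy":0,"dz":0,"roll":0},{"dx":0,"dy":0,"dz":0,"roll":0},{"dx":0,"dy":0,"dz":-1,"roll":0},{"dx":0,"dy":0,"dz":-3,"roll":0},{"dx":0,"dy":0,"dz":-4.5,"roll":0},{"dx":0,"dy":0,"dz":-4.5,"roll":0},{"dx":0,"dy":0,"dz":-3,"roll":0},{"dx":0,"dy":-2,"dz":-1,"roll":0},{"dx":0,"dy":-4,"dz":0,"roll":0},{"dx":0,"dy":-2,"dz":0,"roll":0},{"dx":0,"dy":0,"dz":0,"roll":0}]' 0.42
python3 - <<'E'
from h import *
wshot('w9');f=np.load("pics/w9.npz");q=wcloud(f).reshape(-1,3)
i=np.array([np.cos(np.radians(79.4)),np.sin(np.radians(79.4))]);n=np.array([i[1],-i[0]])
d=q[:,:2]-[.5023,-.2572];s=d@i;t=d@n
m=(abs(t)<.033)&(s>.15)&(s<.278)&(q[:,2]>.15)&(q[:,2]<.21)
print("floor",m.sum(),np.polyfit(s[m],q[m,2],1),np.median(q[m,2]),np.percentile(q[m,2],[2,98]))
m=(abs(t)<.03)&(s>.31)&(s<.36)&(abs(q[:,2]-.19)<.02);print("handle",m.sum(),np.percentile(q[m,2],[50,95]))
p,dd=viewer.camera('top');p8,_=viewer.camera('side')
b=np.zeros((600,800,3),np.uint8);b[:300,:400]=cv2.resize(p[:,:,::-1],(400,300));b[:300,400:]=cv2.resize(f['p'][:,:,::-1],(400,300))
b[300:,:400]=cv2.resize(p8[210:320,225:345,::-1],(400,300),interpolation=cv2.INTER_CUBIC);b[300:,400:]=cv2.resize(p[148:248,270:372,::-1],(400,300),interpolation=cv2.INTER_CUBIC)
cv2.imwrite('pics/look9.png',b)
E
```

```text
time: 24.5
tcp_pos: [0.5649, 0.0683, 0.1743]
eef_rot: [0.288, 3.126, -0.001]
force: [4.9, -9.3, 12.0]
width: 0.125
grip_force: 32.9
time: 25.7
tcp_pos: [0.5485, -0.0122, 0.3448]
eef_rot: [0.292, 3.128, -0.001]
force: [-0.4, -0.2, -0.1]
width: 0.421
grip_force: 0.0
floor 6601 [-0.00150954  0.17429584] 0.17396551603287985 [0.17248684 0.17544315]
handle 606 [0.18775492 0.1894793 ]
```

View pics/look9.png

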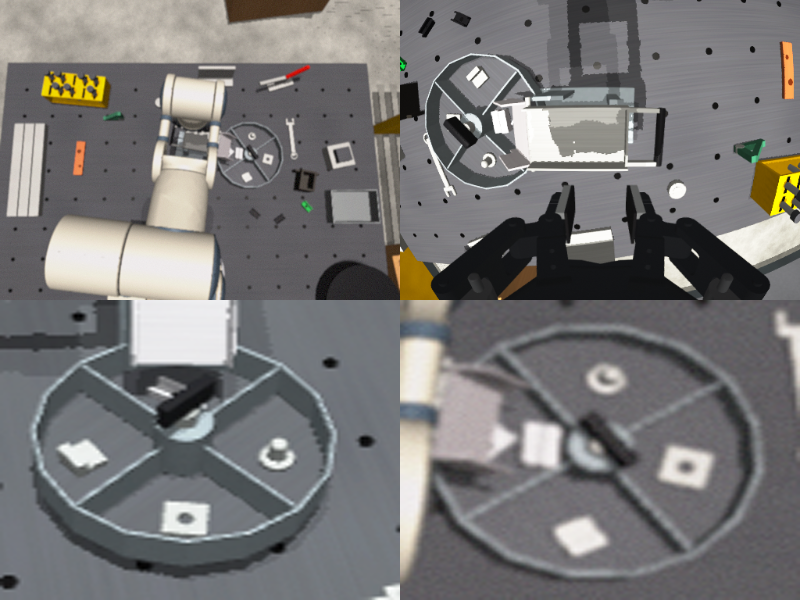

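The pan is level and empty, and the carousel still square. A clip lies by the hub at (540,445), with another partly under the lip at (503,440). I'll check numerically that nothing is stuck in the chute or hanging on the lip.

Run:
```python
from h import *
i=np.array([np.cos(np.radians(79.4)),np.sin(np.radians(79.4))]);n=np.array([i[1],-i[0]])
pt,dt=viewer.camera('top');ps,ds=viewer.camera('side')
f=np.load("pics/w9.npz")
for nm,q in (("top",cloud("top",dt)),("side",cloud("side",ds)),("w9",wcloud(f))):
    q=q.reshape(-1,3);d=q[:,:2]-[.5023,-.2572];s=d@i;t=d@n
    print(nm)
    for a in np.arange(.03,.15,.01):
        m=(abs(t)<.04)&(s>a)&(s<a+.01)&(q[:,2]>0)&(q[:,2]<.25)
        if m.sum()>3: print(f"{a:.2f} n{m.sum()}",(np.percentile(q[m,2],[2,25,50,75,98])*1000).round(0), "lip+slope z", round(86+max(0,(a+.005-.09))*1428))
```

```text
top
0.03 n78 [25. 44. 50. 53. 77.] lip+slope z 86
0.04 n67 [22. 28. 49. 53. 63.] lip+slope z 86
0.05 n70 [22. 28. 48. 52. 58.] lip+slope z 86
0.06 n68 [21. 25. 27. 30. 48.] lip+slope z 86
0.07 n55 [21. 25. 27. 31. 46.] lip+slope z 86
0.08 n28 [26. 29. 31. 39. 46.] lip+slope z 86
0.09 n57 [ 39.  91.  95.  97. 103.] lip+slope z 93
0.10 n60 [ 28. 105. 109. 112. 117.] lip+slope z 107
0.11 n70 [ 22. 118. 122. 126. 134.] lip+slope z 122
0.12 n76 [ 25. 132. 136. 141. 146.] lip+slope z 136
0.13 n77 [ 47. 148. 153. 156. 160.] lip+slope z 150
0.14 n58 [155. 163. 170. 174. 178.] lip+slope z 165
side
0.03 n56 [22. 32. 47. 67. 77.] lip+slope z 86
0.04 n8 [30. 42. 52. 63. 76.] lip+slope z 86
0.07 n15 [22. 25. 26. 27. 40.] lip+slope z 86
0.08 n46 [21. 25. 31. 40. 92.] lip+slope z 86
0.09 n145 [ 24.  87.  92.  96. 102.] lip+slope z 93
0.10 n165 [ 24. 100. 106. 111. 120.] lip+slope z 107
0.11 n154 [ 23. 113. 121. 126. 135.] lip+slope z 122
0.12 n176 [ 22.  28. 135. 140. 148.] lip+slope z 136
0.13 n176 [ 21.  31. 148. 153. 163.] lip+slope z 150
0.14 n140 [152. 162. 167. 171. 184.] lip+slope z 165
w9
0.03 n372 [27. 49. 51. 58. 78.] lip+slope z 86
0.04 n226 [26. 40. 51. 52. 71.] lip+slope z 86
0.05 n346 [26. 29. 45. 51. 52.] lip+slope z 86
0.06 n132 [25. 27. 28. 40. 51.] lip+slope z 86
0.08 n17 [27. 88. 89. 90. 90.] lip+slope z 86
0.09 n150 [ 28.  94.  97. 101. 104.] lip+slope z 93
0.10 n188 [ 27. 107. 111. 115. 119.] lip+slope z 107
0.11 n225 [ 26. 121. 125. 129. 133.] lip+slope z 122
0.12 n215 [133. 137. 140. 144. 147.] lip+slope z 136
0.13 n328 [ 10.  71. 151. 155. 160.] lip+slope z 150
0.14 n373 [ 10. 172. 173. 174. 175.] lip+slope z 165
```

The chute surface is clean, and everything in the compartment is at or below 53 mm, under both the lip and the wall tops. Handing in.

```bash
python3 -c "
from cell import arm
print(arm.close_job())"
```

```text
the job is handed in; nothing more can be done
None
```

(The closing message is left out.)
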